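# Load the tape stand in order

## Task

Tidy the loose tape rolls lying on the worktop onto the tape stand: over its post, from the bottom up, put the cream masking-tape roll, then the blue roll, then the small green roll, and last the red collar that keeps them on, each lying flat on the one below. Let go of everything, and leave the blue circuit board, the yellow tube and the black brush where they lie.

Things in the scene. Friction and masses are not known exactly. Their poses are not given: they have to be found in the camera images.
- tape_stand: Fixed tape stand: round grey foot, 90 mm across, 8 mm thick, with an upright steel post in its middle, 12 mm thick, tapering over its last 8 mm to a blunt point 66 mm above the worktop. Origin: centre of the foot's underside; z up along the post. (Behind it a shelf with a clamped lamp hangs from 0.37 m up, reaching forward to x = 0.67 at y = 0.05: swing the arm across nearer than that.)
- masking_roll: Cream masking-tape roll lying flat: 64 mm outside, hole 38 mm with a brown cardboard core, 18 mm high. About 0.06 to 0.13 kg. Origin: centre of its underside; z along the axis of the hole.
- blue_roll: Blue tape roll lying flat: 52 mm outside, hole about 30 mm, 12 mm high, 0.05 kg. Origin: centre of its underside; z along the axis of the hole.
- green_roll: Small green tape roll lying flat: 39 mm outside, hole 24 mm with a brown cardboard core, 19 mm high, 0.04 kg. Origin: centre of its underside; z along the axis of the hole.
- red_collar: Red plastic collar standing on its flat end: ribbed on the outside, 36 mm across, through hole 22 mm, 18 mm high. 0.035 to 0.07 kg. Origin: centre of its underside; z along the axis of the hole.
- blue_board: Small blue circuit board with parts on it, 33 x 70 x 8 mm, lying loose: a bystander, stays where it is. Origin: centre of its underside; y along its length.
- yellow_tube: Yellow glue tube with a blue cap, 124 x 38 x 28 mm, lying loose: a bystander, stays where it is. Origin: centre of its underside; x along its length.
- black_brush: Slim black brush, 132 x 16 x 9 mm, lying loose: a bystander, stays where it is. Origin: centre of its underside; x along its length.

How it is judged:
By the outcome, as a careful person would: the job done as asked, in the order asked, and still so for the second after the job is handed in, with the robot touching nothing.
It also fails if it takes over 120 s, if anything falls off the work surface, if the arm or the gripper's body presses on something with over 40 N, if the wrist force passes 120 N, or if a joint passes its speed limit or range.

## Robot

A 6-joint arm with a two-finger parallel gripper is mounted at the origin on a cart in front of the work surface, level with it; the furniture and walls round the work are solid. World frame = base frame: x ahead of the robot, y to its left, z up, the work surface at z = 0. Lengths are in m, angles in degrees, forces in N, time in s.
With the tool pointing down it reaches from about 0.25 to 0.725 m from the base axis. Payload 9.7 kg.
Tool frame: the origin (TCP) lies midway between the tips of the shut fingers; the grasp point (between the pads) lies 19 mm behind it; z points along the fingers, y is the line along which they close (so a half turn about z gives the same grasp; the last joint's range is limited). The gripper opens to 85 mm and grips with 20 to 120 N. Pads are 22 mm wide; open, the fingers measure 114 mm over their backs; the gripper's body (76 mm by 85 mm) begins 54 mm behind the grasp point. The pads swing forward as they close: fully open they stand 13 mm farther back than shut.
Start: joints at [66.177, 4.979, 10.078, 95.1, 0, 90], TCP at [0.222, 0.503, 0.231] pointing down, gripper open.
Joint ranges: [-179.16, 179.16], [-48.56, 103.87], [-65.8, 70.77], [-126.05, 130.52], [-82.76, 87.17], [-180, 180]. Speed limits (degrees/s): [127.2, 127.2, 147.25, 180, 180, 180].

## Interface

Orientations are given as [roll, pitch, yaw] about the fixed x, y, z axes, in that order (R = Rz(yaw) Ry(pitch) Rx(roll)).
In Python, from workcell import * gives the robot as it stands.
- The arm moves only by the tool servo_tool, never from a script. Its argument "moves" is a list of rows, each a list of 4 numbers: the shift along the world's x, y, z in cm, then the turn about the world's z in rad. A call has 1 to 20 rows; each row is the pose to reach, as a shift and turn from the pose commanded when the call began; what a row does not reach only later rows make up. A row lasts 1/12 s, in which the tool goes at most 41.7 mm and 7.16 degrees, less where a joint would pass 70% of its speed; a pose out of reach is approached as far as the arm can. A call with a gripper value outside its range is refused whole. "claw" is the closure, from 0 (fully open) to 1 (shut), set as the call begins (left out, the last holds). The fingers move at their own pace and stop on an object; "force" is the grip in N (left out, the last holds). Time passes only in rows, so rows that repeat a pose let the fingers close. It gives the time, the measured TCP pose, the force, the opening and the grip force at its end, in the units of the state.
- get_obs(): the state, without advancing time (a new reading comes with each control period).
- camera(name): name is "scene" or "top" or "wrist"; returns the picture (480x640x3 uint8, red, green, blue); there is no depth.
- get_calibration(name): a dict with "fx", "fy", "cx", "cy" (pixels), "rvec" (rotation vector, rad) and "tvec" (3), from world to camera coordinates, as OpenCV has them; the wrist camera has in their place "tool_from_camera" (4x4, takes a point from camera to tool coordinates, whose origin is the TCP and whose axes are the flange's). Camera axes: x right, y down, z forward; pixel columns grow to the right and rows downward; lengths in m; the calibration is good to about 2 mm. The wrist camera is an equidistant fisheye: a pixel r from the principal point sees the ray r / f radians off the axis. A picture is of the moment at which its call begins: read the wrist's pose just before it. get_calibration takes no time and is no camera call.
- job_done(): hands the job in; it is judged then, once.
The state is a dict: "time": time; "q": joint angles; "qd": joint speeds; "joint_efforts": joint torques, N m; "ee_pos": TCP position; "tcp_rot": TCP orientation; "wrist_force": force on the tool from outside, world axes, zero at the start; "torque": the same for the moment, N m; "opening": finger opening in m; "grasp_force": force on a finger pad.
Only numpy, scipy, OpenCV 4.12 (cv2) and the standard library are available. Lean on these libraries where they do the work, as an engineer would, in place of code of your own. Each camera call takes 0.05 s, during which the arm holds its last target. There are 200 camera calls.

## Working session

There is one attempt and no reset: what is moved stays moved. The work goes in short steps, Python scripts to look and compute and a tool call to move; the robot and the scene stay as the last step left them, time stands still between calls to the robot, and variables do not carry over. Pictures are saved under pics/ and viewed, at most 14 in all, crops included, and the job is handed in when it is done.

Besides the shell and the picture viewer there is one more tool, called after "Request:" by a JSON object that holds its "name" and its "arguments", one argument or row to a line. servo_tool: Moves the arm, as the interface text tells. Its arguments: {"type":"object","properties":{"moves":{"type":"array","items":{"type":"array","items":{"type":"number"}}},"claw":{"type":"number"},"force":{"type":"number"}},"required":["moves"]}

```bash
mkdir -p pics; ls
python3 - <<'E'
from workcell import *
import cv2
o=get_obs();print(o)
for n in("scene","top","wrist"):
    print(n,get_calibration(n))
    cv2.imwrite(f"pics/{n}0.png",camera(n)[:,:,::-1])
E
```

```text
pics
{'time': 0.0, 'q': array([6.61772236e+01, 5.01045610e+00, 1.00339234e+01, 9.50995399e+01,
       1.09418954e-03, 9.00003584e+01]), 'qd': array([-0.01684761, -0.09753511,  0.00418511,  0.03473417,  0.02967731,
       -0.10696734]), 'joint_efforts': array([-2.00036018e-03, -5.20387530e+01,  4.64803183e+01,  1.61991088e-02,
        1.48387363e-05,  1.43624845e-05]), 'ee_pos': array([0.22205073, 0.50292833, 0.2305845 ]), 'tcp_rot': array([-1.79923927e+02, -1.09371270e-03,  1.56176864e+02]), 'wrist_force': array([ 0.42252436, -0.01757872, -0.16642386]), 'torque': array([ 0.03759396, -0.02890824,  0.00263562]), 'grasp_force': 0.0, 'opening': 0.08511298157741559}
scene {'fx': 534.4914698021324, 'fy': 534.4914698021324, 'cx': 319.5405684892541, 'cy': 232.35538067032584, 'rvec': array([ 2.27493982, -1.05993738,  0.37861981]), 'tvec': array([-0.3075846 ,  0.39406563,  0.78536376])}
top {'fx': 462.85085326883706, 'fy': 462.85085326883706, 'cx': 332.05498160063036, 'cy': 239.2123067329531, 'rvec': array([ 2.10531901, -2.13727336,  0.15466026]), 'tvec': array([0.09366711, 0.5709913 , 0.95535639])}
wrist {'fx': 371.64829954431775, 'fy': 371.64829954431775, 'cx': 315.2902558349318, 'cy': 233.48382894742667, 'tool_from_camera': array([[ 1.33224507e-03, -9.60941121e-01, -2.76749683e-01,
         7.05421505e-02],
       [ 9.99998898e-01,  1.09879930e-03,  9.98599761e-04,
        -5.20248315e-04],
       [-6.55503215e-04, -2.76750709e-01,  9.60941526e-01,
        -1.42044323e-01],
       [ 0.00000000e+00,  0.00000000e+00,  0.00000000e+00,
         1.00000000e+00]])}
```

View pics/scene0.png

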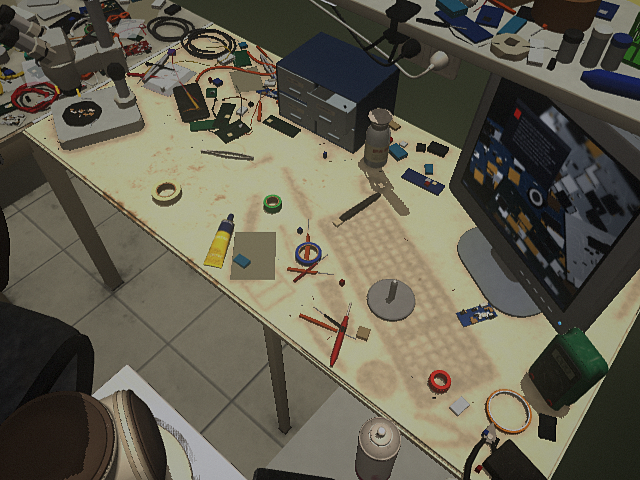

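View pics/top0.png

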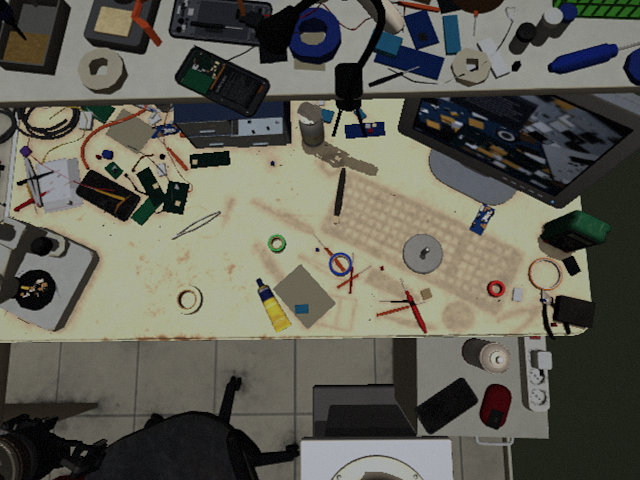

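The scene view shows masking roll (167,191), green (272,204), blue (308,253), stand (391,299) and collar (439,381). In the top view they are at (188,299), (277,242), (340,263), (422,253) and (496,288). Next I segment and triangulate.

```bash
cat > h.py <<'E'
from workcell import *
import cv2, numpy as np
from scipy.spatial.transform import Rotation as R
def ray(name,u,v,obs=None):
    c=get_calibration(name)
    if name=="wrist":
        d=np.array([u-c["cx"],v-c["cy"]])/c["fx"]; r=np.hypot(*d)+1e-12
        dc=np.array([*(d/r*np.sin(r)),np.cos(r)])
        T=c["tool_from_camera"]; Rt=R.from_euler("xyz",obs["tcp_rot"],degrees=True).as_matrix()
        return Rt@T[:3,3]+obs["ee_pos"], Rt@T[:3,:3]@dc
    M=cv2.Rodrigues(c["rvec"])[0]
    return -M.T@c["tvec"], M.T@np.array([(u-c["cx"])/c["fx"],(v-c["cy"])/c["fy"],1])
def atz(name,u,v,z,obs=None):
    p,d=ray(name,u,v,obs); return p+d*(z-p[2])/d[2]
def tri(rs):
    A=np.zeros((3,3));b=np.zeros(3)
    for p,d in rs:
        d=d/np.linalg.norm(d);P=np.eye(3)-np.outer(d,d);A+=P;b+=P@p
    x=np.linalg.solve(A,b)
    return x,[np.linalg.norm(np.cross(x-p,d/np.linalg.norm(d)))*1e3 for p,d in rs]
E
cat > seg.py <<'E'
from h import *
S=cv2.imread("pics/scene0.png");T=cv2.imread("pics/top0.png")
pts=dict(masking=((167,191),(188,299)),green=((272,204),(277,242)),blue=((308,253),(340,263)),stand=((391,299),(422,253)),red=((439,381),(496,288)),board=((477,316),(482,219)))
rows=[]
for n,ps in pts.items():
    row=[]
    for I,(u,v) in zip((S,T),ps):
        h=25; row.append(cv2.resize(I[v-h:v+h,u-h:u+h],(250,250),interpolation=cv2.INTER_CUBIC))
    rows.append(np.vstack(row))
    print(n,np.round(tri([ray("scene",*ps[0]),ray("top",*ps[1])])[0],4),tri([ray("scene",*ps[0]),ray("top",*ps[1])])[1])
cv2.imwrite("pics/mont.png",cv2.resize(np.hstack(rows),(798,266*1)) if 0 else np.vstack([np.hstack(rows[:3]),]) )
cv2.imwrite("pics/mont2.png",np.hstack(rows[3:]))
E
python3 seg.py
```

```text
masking [0.4506 0.4066 0.0133] [np.float64(1.4956365029032437), np.float64(1.4956365029032213)]
green [0.5752 0.2116 0.0062] [np.float64(0.5208201500338389), np.float64(0.5208201500338113)]
blue [0.5255 0.0687 0.0067] [np.float64(0.3102850963810022), np.float64(0.3102850963810912)]
stand [ 0.5463 -0.1169  0.0027] [np.float64(1.1682295743737694), np.float64(1.1682295743735276)]
red [ 0.464  -0.273   0.0103] [np.float64(0.08787222134784958), np.float64(0.0878722213479461)]
board [ 0.623  -0.2579 -0.0041] [np.float64(0.6526300166236166), np.float64(0.6526300166237222)]
```

View pics/mont.png

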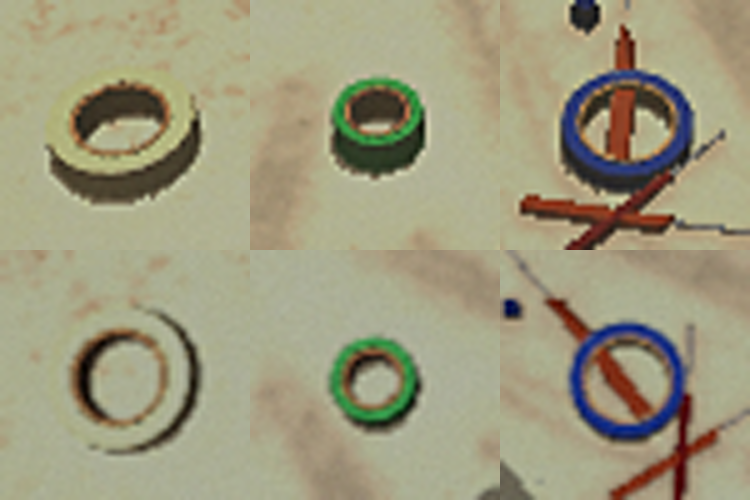

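View pics/mont2.png

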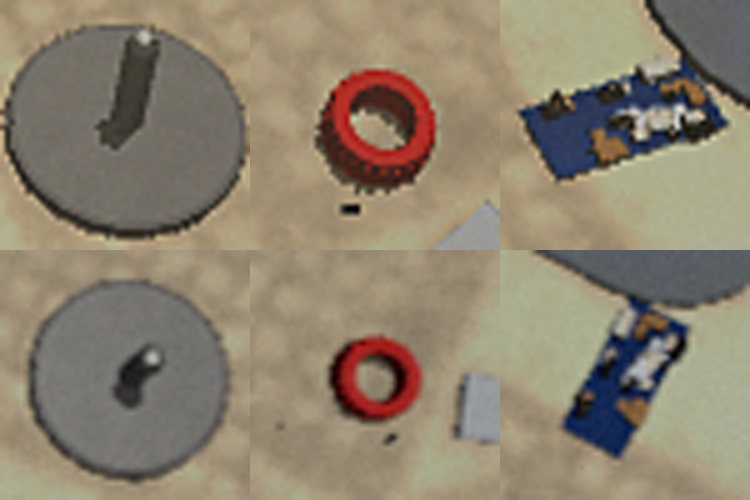

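The crops give each ring's top-face centre, for example masking scene (166,189.6) / top (186.8,299.6), and the post tip scene (395,281) / top (427.4,249). The flat-looking screwdrivers appear to be part of the worktop texture. Now I compute heights from these.

Run:
```python
from h import *
P=dict(masking=((166,189.6),(186.8,299.6),.018),green=((272.6,201.4),(276.8,243),.019),blue=((308.5,252.8),(340.6,264.2),.012),tip=((395,281),(427.4,249),.066),foot=((391,299.4),(422.8,253.5),.008),red=((440.8,379.6),(496.5,288.8),.018))
for n,(s,t,z) in P.items():
    x,e=tri([ray("scene",*s),ray("top",*t)])
    print(n,x.round(4),np.round(e[0],2),"z known",z,atz("scene",*s,z)[:2].round(4),atz("top",*t,z)[:2].round(4))
```

```text
masking [0.4494 0.4074 0.0181] 1.84 z known 0.018 [0.4507 0.4061] [0.448  0.4086]
green [0.5724 0.209  0.0184] 1.49 z known 0.019 [0.5732 0.2076] [0.5712 0.2099]
blue [0.523  0.0667 0.0115] 1.4 z known 0.012 [0.5238 0.0655] [0.5219 0.0676]
tip [ 0.5458 -0.1177  0.0653] 0.89 z known 0.066 [ 0.5461 -0.1185] [ 0.545 -0.117]
foot [ 0.5446 -0.1181  0.0047] 0.9 z known 0.008 [ 0.5435 -0.1195] [ 0.5435 -0.1169]
red [ 0.4632 -0.2733  0.0171] 1.87 z known 0.018 [ 0.4643 -0.2746] [ 0.4619 -0.2715]
```

Request:
{"name": "servo_tool", "arguments": {
  "moves": [
    [4,-1.6,-2],
    [8,-3.2,-4],
    [12,-4.8,-6],
    [16,-6.4,-8],
    [20,-8,-10],
    [22.7,-9.6,-11],
    [22.7,-9.6,-11],
    [22.7,-9.6,-11]
  ],
  "claw": 0,
  "force": 30
}}

```text
validation failed for argument at $.mo...
```

Each row needs four numbers.

Request:
{"name": "servo_tool", "arguments": {
  "moves": [
    [4,-1.6,-2,0],
    [8,-3.2,-4,0],
    [12,-4.8,-6,0],
    [16,-6.4,-8,0],
    [20,-8,-10,0],
    [22.7,-9.6,-11,0],
    [22.7,-9.6,-11,0],
    [22.7,-9.6,-11,0]
  ],
  "claw": 0,
  "force": 30
}}

```text
time: 0.82
ee_pos: [0.4516, 0.4042, 0.1182]
tcp_rot: [-179.8, -0.0, 155.9]
wrist_force: [0.3, 0.0, -0.5]
opening: 0.0853
grasp_force: 0.0
```

```bash
cat > w.py <<'E'
import sys
from h import *
o=get_obs();I=camera("wrist")
print(o["time"],o["q"].round(1),o["ee_pos"].round(4),o["tcp_rot"].round(2),o["opening"],o["wrist_force"].round(1))
cv2.imwrite(f"pics/{sys.argv[1]}.png",I[:,:,::-1])
np.save(f"pics/{sys.argv[1]}.npy",np.r_[o["ee_pos"],o["tcp_rot"]])
E
python3 w.py w1
```

```text
0.8167 [41.9 12.1  5.6 83.7 -0.  65.9] [0.4516 0.4042 0.1182] [-1.7978e+02 -5.0000e-02  1.5594e+02] 0.08532184867075704 [ 0.3  0.  -0.5]
```

View pics/w1.png

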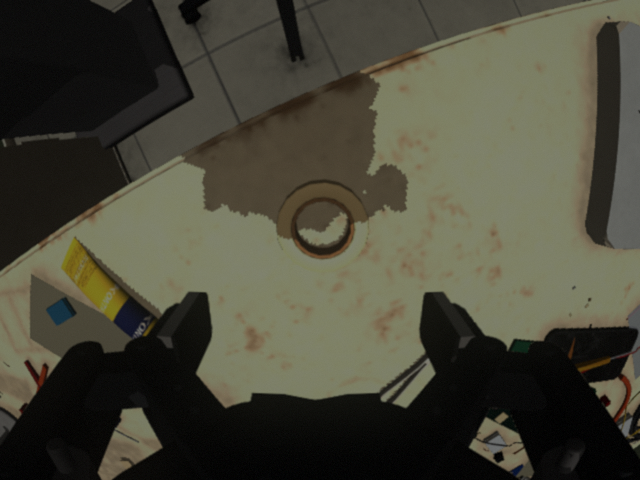

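The wrist picture shows the masking roll's hole rim centred at about (323,228), with its outer edge spanning x 277–370. The fingers are clear of everything.

Run:
```python
from h import *
o=get_obs();print(o["ee_pos"],o["qd"].round(1))
print(atz("wrist",323,228,.018,o))
```

```text
[0.45016423 0.40543975 0.11944677] [ 2.8 -1.8  0.7  1.   0.6  1.2]
[0.44803753 0.41151558 0.018     ]
```

Request:
{"name": "servo_tool", "arguments": {
  "moves": [
    [0,0.2,-3,0],
    [0,0.2,-6,0],
    [0,0.2,-9,0],
    [0,0.2,-11,0],
    [0,0.2,-12,0],
    [0,0.2,-12.2,0],
    [0,0.2,-12.2,0],
    [0,0.2,-12.2,0],
    [0,0.2,-12.2,0]
  ],
  "claw": 0
}}

```text
time: 1.62
ee_pos: [0.4498, 0.41, 0.0013]
tcp_rot: [179.9, 0.1, 156.2]
wrist_force: [0.3, 0.2, -0.6]
opening: 0.0852
grasp_force: 0.0
```

Request:
{"name": "servo_tool", "arguments": {
  "moves": [
    [0,0,0,0],
    [0,0,0,0],
    [0,0,0,0],
    [0,0,0,0],
    [0,0,0,0],
    [0,0,0,0],
    [0,0,0,0],
    [0,0,0,0],
    [0,0,0,0],
    [0,0,0,0]
  ],
  "claw": 0.5,
  "force": 30
}}

```text
time: 2.45
ee_pos: [0.4497, 0.4097, 0.0009]
tcp_rot: [179.9, 0.0, 156.2]
wrist_force: [-2.8, -0.6, 6.7]
opening: 0.0632
grasp_force: 31.6
```

Request:
{"name": "servo_tool", "arguments": {
  "moves": [
    [0,0,1,0],
    [0,0,4,0],
    [0,0,8,0],
    [0,0,12,0],
    [0,0,13,0],
    [0,0,13,0],
    [0,0,13,0]
  ]
}}

```text
time: 3.03
ee_pos: [0.4494, 0.4093, 0.1298]
tcp_rot: [179.9, 0.0, 156.2]
wrist_force: [-1.6, -0.3, -1.9]
opening: 0.0631
grasp_force: 33.6
```

Request:
{"name": "servo_tool", "arguments": {
  "moves": [
    [0.7,-3.9,0,0],
    [1.4,-7.8,0,0],
    [2.1,-11.7,0,0],
    [2.8,-15.6,0,0],
    [3.5,-19.5,0,0],
    [4.2,-23.4,0,0],
    [4.9,-27.3,0,0],
    [5.6,-31.2,0,0],
    [6.3,-35.1,0,0],
    [7,-39,0,0],
    [7.7,-42.9,0,0],
    [8.4,-46.8,0,0],
    [9.1,-50.7,0,0],
    [9.5,-52.8,0,0],
    [9.5,-52.8,0,0],
    [9.5,-52.8,0,0],
    [9.5,-52.8,0,0],
    [9.5,-52.8,0,0]
  ]
}}

```text
time: 4.53
ee_pos: [0.5437, -0.1178, 0.1284]
tcp_rot: [-180.0, -0.1, 156.2]
wrist_force: [-0.3, 0.4, -2.0]
opening: 0.0628
grasp_force: 33.7
```

```bash
python3 w.py w2
```

```text
4.5333 [-12.2   5.1  -1.2  83.8   0.   11.5] [ 0.5437 -0.1178  0.1284] [-1.7999e+02 -9.0000e-02  1.5623e+02] 0.06279389634230091 [-0.3  0.4 -2. ]
```

View pics/w2.png

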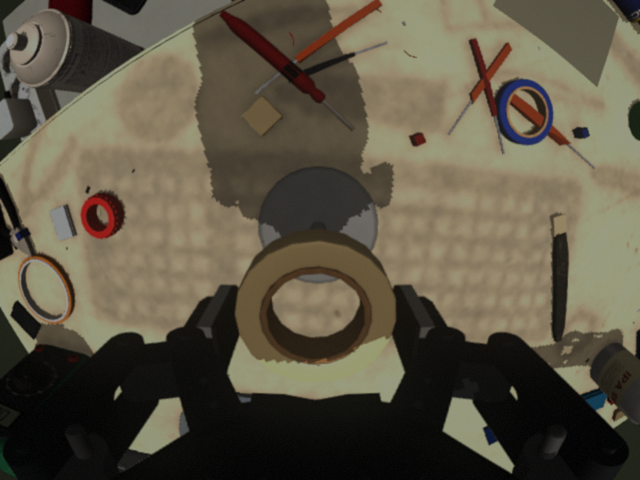

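The roll is held, with its outer edge spanning x 236–396 and top y 230. The post and foot are visible at about (318,225), the blue roll at (525,110), and the collar at (98,216).

```bash
cat >> h.py <<'E'
def projt(p):  # tool-frame point -> wrist pixel
    c=get_calibration("wrist");T=np.linalg.inv(c["tool_from_camera"]);q=T[:3,:3]@np.asarray(p)+T[:3,3]
    r=np.hypot(q[0],q[1]);t=np.arctan2(r,q[2]);return np.array([c["cx"]+c["fx"]*t*q[0]/r,c["cy"]+c["fy"]*t*q[1]/r])
def projw(p,o):
    Rt=R.from_euler("xyz",o["tcp_rot"],degrees=True).as_matrix();return projt(Rt.T@(np.asarray(p)-o["ee_pos"]))
def circ(a,b,z,r):
    return np.array([projt([a+r*np.cos(t),b+r*np.sin(t),z]) for t in np.linspace(0,6.28,73)])
E
python3 - <<'E'
from h import *
a=np.load("pics/w2.npy");o=dict(ee_pos=a[:3],tcp_rot=a[3:])
for a in(-.004,0,.004):
  for r in (.032,.019):
    c=circ(a,0,-.0171,r);print(a,r,c.min(0).round(),c.max(0).round())
I=cv2.imread("pics/w2.png")
def dr(P,col): cv2.polylines(I,[P.round().astype(int)],True,col,1)
dr(circ(0,0,-.0171,.032),(0,0,255));dr(circ(0,0,.0009,.019),(0,255,0))
t=np.linspace(0,6.28,60)
dr(np.array([projw([.545+.045*np.cos(s),-.118+.045*np.sin(s),.008],o) for s in t]),(255,0,255))
for (x,y,z,r) in((.523,.0667,.012,.026),(.4632,-.2733,.018,.018)):
  dr(np.array([projw([x+r*np.cos(s),y+r*np.sin(s),z],o) for s in t]),(0,255,255))
print("tip",projw([.545,-.118,.066],o))
cv2.imwrite("pics/ov.png",I)
E
```

```text
-0.004 0.032 [234. 251.] [398. 392.]
-0.004 0.019 [267. 285.] [365. 368.]
0 0.032 [234. 240.] [399. 385.]
0 0.019 [267. 275.] [366. 360.]
0.004 0.032 [233. 230.] [400. 377.]
0.004 0.019 [266. 264.] [366. 352.]
tip [316.46177013 254.97290772]
```

View pics/ov.png

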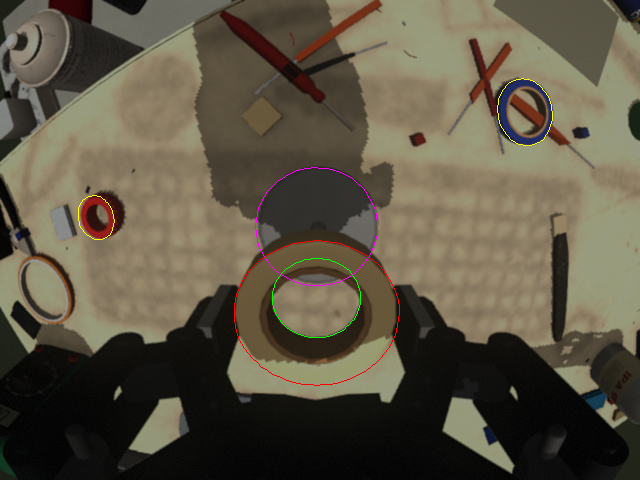

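Request:
{"name": "servo_tool", "arguments": {
  "moves": [
    [0.1,0.05,-3,0],
    [0.1,0.05,-6,0],
    [0.1,0.05,-9,0],
    [0.1,0.05,-10.5,0],
    [0.1,0.05,-11.3,0],
    [0.1,0.05,-11.6,0],
    [0.1,0.05,-11.6,0],
    [0.1,0.05,-11.6,0],
    [0.1,0.05,-11.6,0]
  ]
}}

```text
time: 5.33
ee_pos: [0.5461, -0.1184, 0.0149]
tcp_rot: [180.0, 0.1, 156.2]
wrist_force: [0.4, 0.5, -1.1]
opening: 0.0633
grasp_force: 33.7
```

Request:
{"name": "servo_tool", "arguments": {
  "moves": [
    [-0.05,0.05,-0.2,0],
    [-0.05,0.05,-0.3,0],
    [-0.05,0.05,-0.3,0],
    [-0.05,0.05,-0.3,0]
  ]
}}

```text
time: 5.67
ee_pos: [0.5447, -0.1179, 0.0104]
tcp_rot: [180.0, 0.0, 156.2]
wrist_force: [0.2, -0.6, -1.0]
opening: 0.0635
grasp_force: 33.7
```

Request:
{"name": "servo_tool", "arguments": {
  "moves": [
    [0,0,-0.1,0],
    [0,0,-0.2,0],
    [0,0,-0.2,0],
    [0,0,-0.2,0]
  ]
}}

```text
time: 6.0
ee_pos: [0.5448, -0.1179, 0.009]
tcp_rot: [180.0, 0.0, 156.2]
wrist_force: [-2.6, -0.1, 4.5]
opening: 0.0632
grasp_force: 34.2
```

Request:
{"name": "servo_tool", "arguments": {
  "moves": [
    [0,0,0,0],
    [0,0,0,0],
    [0,0,0,0],
    [0,0,0,0],
    [0,0,0,0],
    [0,0,0,0]
  ],
  "claw": 0
}}

```text
time: 6.5
ee_pos: [0.5446, -0.1178, 0.0082]
tcp_rot: [-180.0, -0.0, 156.2]
wrist_force: [0.3, 0.6, -0.4]
opening: 0.0851
grasp_force: 0.0
```

Request:
{"name": "servo_tool", "arguments": {
  "moves": [
    [0,0,1,0],
    [0,0,4,0],
    [0,0,8,0],
    [0,0,11,0],
    [0,0,11,0],
    [0,0,11,0]
  ]
}}

```text
time: 7.0
ee_pos: [0.5459, -0.1181, 0.1213]
tcp_rot: [179.9, 0.3, 156.2]
wrist_force: [0.4, -0.4, -0.1]
opening: 0.0851
grasp_force: 0.0
```

Request:
{"name": "servo_tool", "arguments": {
  "moves": [
    [-0.4,4,0,0],
    [-0.8,8,0,0],
    [-1.2,12,0,0],
    [-1.6,16,0,0],
    [-2.1,18.5,0,0],
    [-2.1,18.5,0,0],
    [-2.1,18.5,0,0],
    [-2.1,18.5,0,0]
  ]
}}

```text
time: 7.67
ee_pos: [0.5233, 0.0669, 0.1177]
tcp_rot: [-180.0, -0.0, 156.2]
wrist_force: [0.4, 0.0, -0.0]
opening: 0.0857
grasp_force: 0.0
```

```bash
python3 w.py w3
```

```text
7.6667 [ 7.3  1.2 -6.4 82.4 -0.  31.1] [0.5233 0.0669 0.1177] [-1.7995e+02 -5.0000e-02  1.5620e+02] 0.08569658706295073 [ 0.4  0.  -0. ]
```

View pics/w3.png

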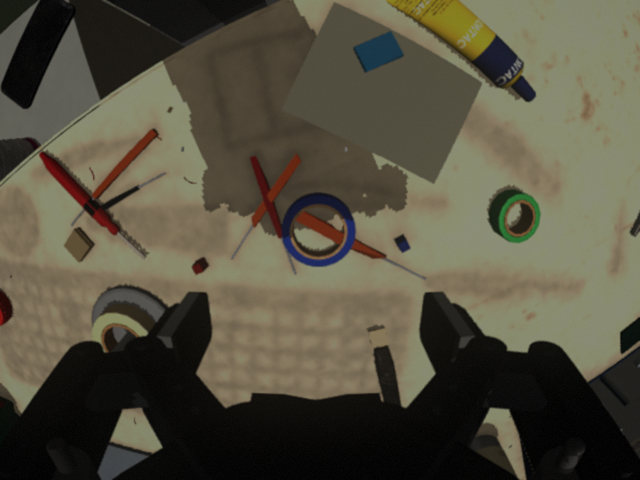

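Blue is centred at (319,230), and the masking roll sits over the post at lower left. The workspace around blue is clear.

Run:
```python
from h import *
a=np.load("pics/w3.npy");o=dict(ee_pos=a[:3],tcp_rot=a[3:])
print(atz("wrist",319,230,.012,o), atz("wrist",519,215,.019,o), get_obs()["ee_pos"])
```

```text
[0.52256527 0.06966465 0.012     ] [0.56957049 0.21077113 0.019     ] [0.5234869  0.06645027 0.11777322]
```

Request:
{"name": "servo_tool", "arguments": {
  "moves": [
    [0,0.15,-3,0],
    [0,0.15,-6,0],
    [0,0.15,-9,0],
    [0,0.15,-10.7,0],
    [0,0.15,-11.3,0],
    [0,0.15,-11.5,0],
    [0,0.15,-11.5,0],
    [0,0.15,-11.5,0],
    [0,0.15,-11.5,0],
    [0,0.15,-11.5,0]
  ],
  "claw": 0.1
}}

```text
time: 8.55
ee_pos: [0.5244, 0.0687, 0.0045]
tcp_rot: [179.9, 0.1, 156.2]
wrist_force: [-0.2, -0.1, 0.3]
opening: 0.0768
grasp_force: 0.0
```

Request:
{"name": "servo_tool", "arguments": {
  "moves": [
    [0,0,0,0],
    [0,0,0,0],
    [0,0,0,0],
    [0,0,0,0],
    [0,0,0,0],
    [0,0,0,0],
    [0,0,0,0],
    [0,0,0,0],
    [0,0,0,0],
    [0,0,0,0]
  ],
  "claw": 0.6,
  "force": 25
}}

```text
time: 9.38
ee_pos: [0.5238, 0.0686, 0.004]
tcp_rot: [180.0, 0.0, 156.2]
wrist_force: [-2.1, -0.9, 5.1]
opening: 0.0496
grasp_force: 25.6
```

Request:
{"name": "servo_tool", "arguments": {
  "moves": [
    [0,0,1,0],
    [0,0,4,0],
    [0,0,8,0],
    [0,0,12,0],
    [0.4,-3.6,12,0],
    [0.8,-7.4,12,0],
    [1.2,-11,12,0],
    [1.7,-15,12,0],
    [2.1,-18.6,12,0],
    [2.1,-18.6,12,0],
    [2.1,-18.6,12,0],
    [2.1,-18.6,12,0]
  ]
}}

```text
time: 10.38
ee_pos: [0.5445, -0.1172, 0.1236]
tcp_rot: [180.0, -0.0, 156.1]
wrist_force: [0.1, 0.5, -0.8]
opening: 0.0495
grasp_force: 26.2
```

```bash
python3 w.py w4
python3 - <<'E'
from h import *
a=np.load("pics/w4.npy");o=dict(ee_pos=a[:3],tcp_rot=a[3:])
I=cv2.imread("pics/w4.png")
c=circ(0,0,.004-.012,.026);cv2.polylines(I,[c.round().astype(int)],True,(0,0,255),1)
c=circ(0,0,.004-.012,.015);cv2.polylines(I,[c.round().astype(int)],True,(0,0,255),1)
t=np.linspace(0,6.28,60)
for z,r in((.008,.045),(.026,.032),(.066,.003)):
  c=np.array([projw([.545+r*np.cos(s),-.118+r*np.sin(s),z],o) for s in t]);cv2.polylines(I,[c.round().astype(int)],True,(255,0,255),1)
cv2.imwrite("pics/ov4.png",cv2.resize(I[120:420,120:520],(800,600)))
E
```

```text
10.3833 [-12.2   5.1  -1.7  83.2   0.   11.7] [ 0.5445 -0.1172  0.1236] [ 1.7998e+02 -1.0000e-02  1.5614e+02] 0.04948448161436426 [ 0.1  0.5 -0.8]
```

View pics/ov4.png

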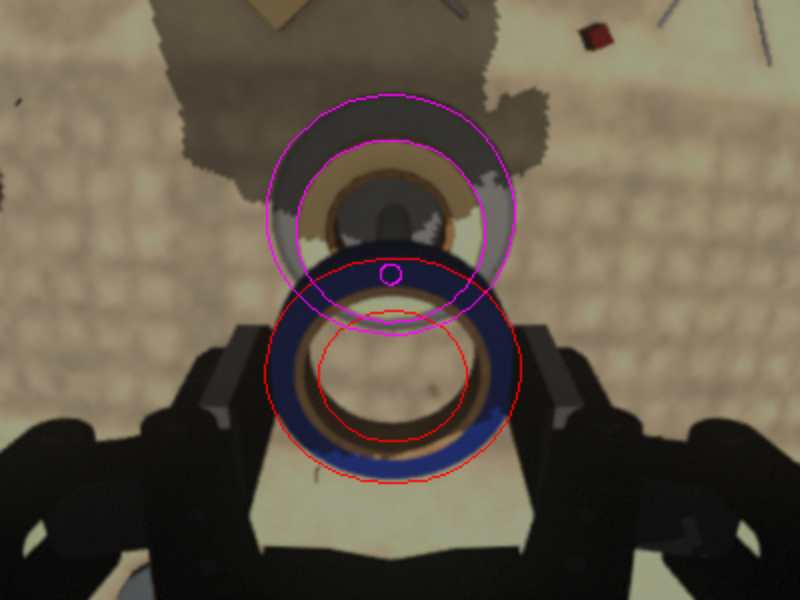

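Blue is centred in the jaws within about 1 mm. The masking roll is centred on the post, and its overlay circle matches.

Request:
{"name": "servo_tool", "arguments": {
  "moves": [
    [0.05,-0.05,-3,0],
    [0.05,-0.05,-6,0],
    [0.05,-0.05,-8,0],
    [0.05,-0.05,-8.8,0],
    [0.05,-0.05,-9.0,0],
    [0.05,-0.05,-9.0,0],
    [0.05,-0.05,-9.0,0],
    [0.05,-0.05,-9.1,0],
    [0.05,-0.05,-9.2,0],
    [0.05,-0.05,-9.2,0],
    [0.05,-0.05,-9.2,0]
  ]
}}

```text
time: 11.35
ee_pos: [0.5453, -0.118, 0.0317]
tcp_rot: [180.0, 0.0, 156.2]
wrist_force: [-0.4, -0.1, -0.9]
opening: 0.0491
grasp_force: 26.2
```

Request:
{"name": "servo_tool", "arguments": {
  "moves": [
    [0,0,-0.1,0],
    [0,0,-0.2,0],
    [0,0,-0.2,0],
    [0,0,-0.2,0]
  ]
}}

```text
time: 11.68
ee_pos: [0.5453, -0.118, 0.0301]
tcp_rot: [180.0, 0.0, 156.2]
wrist_force: [-2.1, -0.1, 6.3]
opening: 0.0494
grasp_force: 26.9
```

Request:
{"name": "servo_tool", "arguments": {
  "moves": [
    [0,0,0,0],
    [0,0,0,0],
    [0,0,0,0],
    [0,0,0,0],
    [0,0,0,0],
    [0,0,0,0],
    [0,0,1,0],
    [0,0,4,0],
    [0,0,8,0],
    [0,0,9,0],
    [0,0,9,0],
    [0,0,9,0]
  ],
  "claw": 0
}}

```text
time: 12.68
ee_pos: [0.5457, -0.118, 0.1206]
tcp_rot: [180.0, 0.1, 156.2]
wrist_force: [0.0, 0.9, -0.5]
opening: 0.0855
grasp_force: 0.0
```

Request:
{"name": "servo_tool", "arguments": {
  "moves": [
    [0.3,4,0,0],
    [0.6,8,0,0],
    [0.9,12,0,0],
    [1.2,16,0,0],
    [1.5,20,0,0],
    [1.9,24,0,0],
    [2.2,28,0,0],
    [2.5,31,0,0],
    [2.6,32.8,0,0],
    [2.6,32.8,0,0],
    [2.6,32.8,0,0],
    [2.6,32.8,0,0]
  ],
  "claw": 0.2
}}

```text
time: 13.68
ee_pos: [0.5707, 0.2094, 0.1183]
tcp_rot: [-179.9, -0.1, 156.2]
wrist_force: [0.3, -0.3, 0.6]
opening: 0.0685
grasp_force: 0.0
```

```bash
python3 w.py w5
python3 - <<'E'
from h import *
a=np.load("pics/w5.npy");o=dict(ee_pos=a[:3],tcp_rot=a[3:])
I=cv2.imread("pics/w5.png")
h=cv2.cvtColor(I,cv2.COLOR_BGR2HSV);m=cv2.inRange(h,(45,80,60),(80,255,255));m[:130]=0;m[330:]=0;m[:,:220]=0;m[:,420:]=0
n,l,s,c=cv2.connectedComponentsWithStats(m);k=1+s[1:,4].argmax();print(s[k])
x,y,w,hh=s[k][:4];print(atz("wrist",x+w/2,y+hh/2,.019,o))
cv2.imwrite("pics/c5.png",I[90:390,120:520])
E
```

```text
13.6833 [20.2 12.2  5.7 83.6 -0.  44. ] [0.5707 0.2094 0.1183] [-1.7992e+02 -6.0000e-02  1.5617e+02] 0.06846941228099011 [ 0.3 -0.3  0.6]
[294 223  54  40 533]
[0.577203   0.21034932 0.019     ]
```

View pics/c5.png

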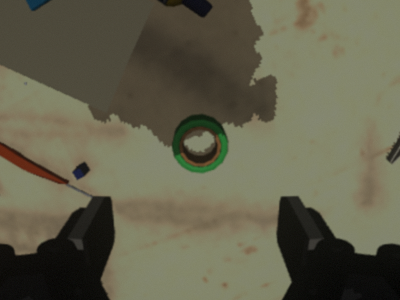

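The green ring's top face is centred at about (321,237) in the full picture, and nothing stands near the fingers.

Run:
```python
from h import *
a=np.load("pics/w5.npy");o=dict(ee_pos=a[:3],tcp_rot=a[3:])
print(atz("wrist",321,237,.019,o),get_obs()["ee_pos"])
for p in((.5724,.2095),(.574,.2115),(.572,.2115)):
  t=np.linspace(0,6.28,60);r=.0195;c=np.array([projw([p[0]+r*np.cos(s),p[1]+r*np.sin(s),.019],o) for s in t]);print(p,c.min(0),c.max(0))
```

```text
[0.57329357 0.21204921 0.019     ] [0.57089662 0.20908831 0.11868868]
(0.5724, 0.2095) [288.30751891 209.17973089] [345.73321199 264.217835  ]
(0.574, 0.2115) [291.96198327 210.14933252] [349.33363462 265.1033597 ]
(0.572, 0.2115) [290.72865148 207.45668197] [348.22200142 262.63771981]
```

Request:
{"name": "servo_tool", "arguments": {
  "moves": [
    [0.15,0.15,-3,0],
    [0.15,0.15,-6,0],
    [0.15,0.15,-9,0],
    [0.15,0.15,-10.7,0],
    [0.15,0.15,-11.2,0],
    [0.15,0.15,-11.2,0],
    [0.15,0.15,-11.2,0],
    [0.15,0.15,-11.2,0],
    [0.15,0.15,-11.2,0]
  ]
}}

```text
time: 14.48
ee_pos: [0.5737, 0.2118, 0.0091]
tcp_rot: [179.9, 0.1, 156.2]
wrist_force: [1.2, -0.3, 0.1]
opening: 0.0681
grasp_force: 0.0
```

Request:
{"name": "servo_tool", "arguments": {
  "moves": [
    [0,0,0,0],
    [0,0,0,0],
    [0,0,0,0],
    [0,0,0,0],
    [0,0,0,0],
    [0,0,0,0],
    [0,0,0,0],
    [0,0,0,0],
    [0,0,0,0],
    [0,0,0,0]
  ],
  "claw": 0.75,
  "force": 25
}}

```text
time: 15.32
ee_pos: [0.573, 0.2118, 0.0081]
tcp_rot: [180.0, 0.0, 156.2]
wrist_force: [-1.1, -0.6, 5.5]
opening: 0.0368
grasp_force: 25.2
```

Request:
{"name": "servo_tool", "arguments": {
  "moves": [
    [0,0,1,0],
    [0,0,4,0],
    [0,0,8,0],
    [0,0,12,0],
    [0,0,12,0]
  ]
}}

```text
time: 15.73
ee_pos: [0.5753, 0.2127, 0.1365]
tcp_rot: [179.6, 0.5, 156.2]
wrist_force: [1.5, 0.2, 0.8]
opening: 0.0365
grasp_force: 25.3
```

Request:
{"name": "servo_tool", "arguments": {
  "moves": [
    [-0.3,-4,0,0],
    [-0.6,-8,0,0],
    [-1,-12,0,0],
    [-1.3,-16,0,0],
    [-1.7,-20,0,0],
    [-2,-24,0,0],
    [-2.4,-28,0,0],
    [-2.7,-31.5,0,0],
    [-2.8,-33,0,0],
    [-2.8,-33,0,0],
    [-2.8,-33,0,0],
    [-2.8,-33,0,0],
    [-2.8,-33,0,0]
  ]
}}

```text
time: 16.82
ee_pos: [0.5448, -0.1173, 0.1274]
tcp_rot: [180.0, -0.0, 156.3]
wrist_force: [0.0, -0.3, -1.1]
opening: 0.0366
grasp_force: 25.4
```

```bash
python3 w.py w6
python3 - <<'E'
from h import *
a=np.load("pics/w6.npy");o=dict(ee_pos=a[:3],tcp_rot=a[3:])
I=cv2.imread("pics/w6.png")
for r in(.0195,.012):
  c=circ(0,0,.0081-.019,r);cv2.polylines(I,[c.round().astype(int)],True,(0,0,255),1)
t=np.linspace(0,6.28,60)
for z,r in((.008,.045),(.038,.026),(.066,.003)):
  c=np.array([projw([.5453+r*np.cos(s),-.118+r*np.sin(s),z],o) for s in t]);cv2.polylines(I,[c.round().astype(int)],True,(255,0,255),1)
cv2.imwrite("pics/ov6.png",cv2.resize(I[120:420,120:520],(800,600)))
E
```

```text
16.8167 [-12.2   5.1  -1.2  83.6   0.   11.6] [ 0.5448 -0.1173  0.1274] [179.99  -0.   156.25] 0.036618417383168844 [ 0.  -0.3 -1.1]
```

View pics/ov6.png

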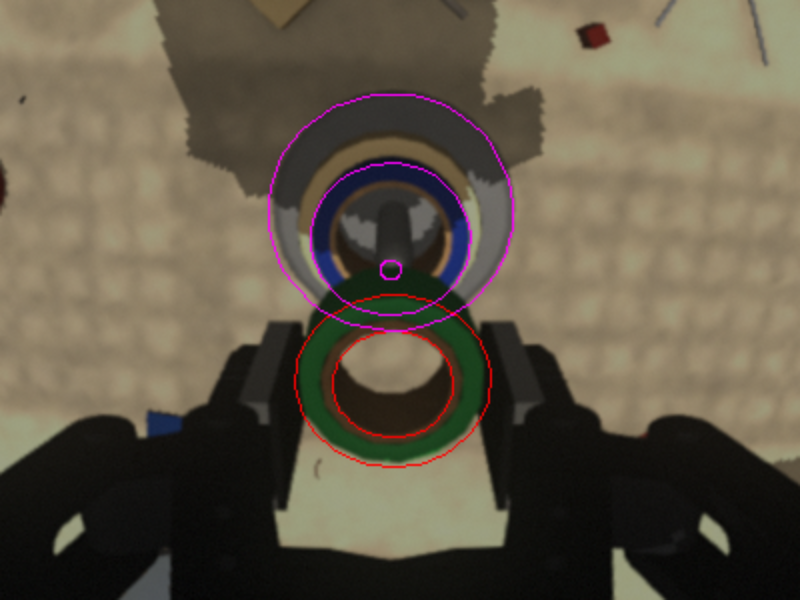

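Green is centred in the jaws and blue is centred on the post.

Request:
{"name": "servo_tool", "arguments": {
  "moves": [
    [0.05,-0.05,-2,0],
    [0.05,-0.05,-4,0],
    [0.05,-0.05,-6,0],
    [0.05,-0.05,-7.4,0],
    [0.05,-0.05,-7.8,0],
    [0.05,-0.05,-7.9,0],
    [0.05,-0.05,-7.9,0],
    [0.05,-0.05,-7.9,0],
    [0.05,-0.05,-7.9,0]
  ]
}}

```text
time: 17.62
ee_pos: [0.5458, -0.1188, 0.0495]
tcp_rot: [180.0, 0.1, 156.2]
wrist_force: [1.1, -1.2, -0.4]
opening: 0.0365
grasp_force: 25.4
```

Request:
{"name": "servo_tool", "arguments": {
  "moves": [
    [0,0,-0.1,0],
    [0,0,-0.2,0],
    [0,0,-0.3,0],
    [0,0,-0.3,0],
    [0,0,-0.3,0],
    [0,0,-0.3,0]
  ]
}}

```text
time: 18.12
ee_pos: [0.5455, -0.119, 0.0465]
tcp_rot: [180.0, 0.1, 156.2]
wrist_force: [-3.3, 1.4, 8.1]
opening: 0.0366
grasp_force: 26.1
```

Request:
{"name": "servo_tool", "arguments": {
  "moves": [
    [0,0,0,0],
    [0,0,0,0],
    [0,0,0,0],
    [0,0,0,0],
    [0,0,0,0],
    [0,0,1,0],
    [0,0,4,0],
    [0,0,7.5,0],
    [0,0,7.5,0],
    [0,0,7.5,0]
  ],
  "claw": 0.2
}}

```text
time: 18.95
ee_pos: [0.5465, -0.1192, 0.1233]
tcp_rot: [179.9, 0.3, 156.2]
wrist_force: [-0.0, 0.5, -1.0]
opening: 0.0684
grasp_force: 0.0
```

Request:
{"name": "servo_tool", "arguments": {
  "moves": [
    [-1.8,-3.4,0,0],
    [-3.6,-6.8,0,0],
    [-5.4,-10.2,0,0],
    [-7.2,-13.6,0,0],
    [-8.2,-15.3,0,0],
    [-8.2,-15.3,0,0],
    [-8.2,-15.3,0,0],
    [-8.2,-15.3,0,0]
  ],
  "claw": 0.2
}}

```text
time: 19.62
ee_pos: [0.4631, -0.2715, 0.1198]
tcp_rot: [180.0, -0.0, 156.2]
wrist_force: [0.4, 0.3, 0.3]
opening: 0.0684
grasp_force: 0.0
```

```bash
python3 w.py w7
python3 - <<'E'
from h import *
a=np.load("pics/w7.npy");o=dict(ee_pos=a[:3],tcp_rot=a[3:])
I=cv2.imread("pics/w7.png");t=np.linspace(0,6.28,60)
for (x,y,z,r,col) in((.4632,-.272,.018,.018,(0,255,255)),(.5453,-.118,.057,.0195,(255,0,255)),(.5453,-.118,.066,.003,(255,0,255))):
  c=np.array([projw([x+r*np.cos(s),y+r*np.sin(s),z],o) for s in t]);cv2.polylines(I,[c.round().astype(int)],True,col,1)
cv2.imwrite("pics/ov7.png",cv2.resize(I[90:390,200:600],(800,600)))
E
```

```text
19.6167 [-30.4   2.5  -4.9  82.7   0.   -6.6] [ 0.4631 -0.2715  0.1198] [ 1.7998e+02 -5.0000e-02  1.5616e+02] 0.06837150245956038 [0.4 0.3 0.3]
```

View pics/ov7.png

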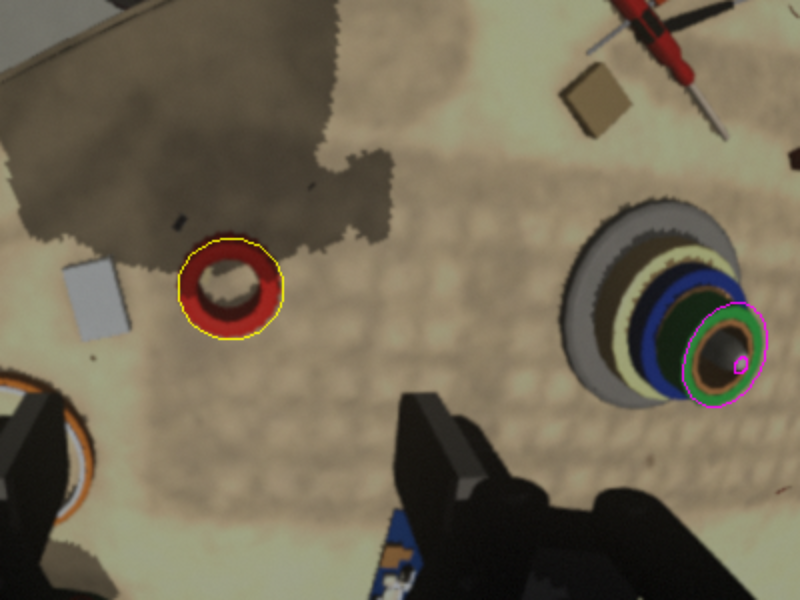

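The stack is neat, and the collar matches its predicted circle at (231,288) in the crop, within 1 mm.

Request:
{"name": "servo_tool", "arguments": {
  "moves": [
    [0,0,-3,0],
    [0,0,-6,0],
    [0,0,-9,0],
    [0,0,-10.9,0],
    [0,0,-11.4,0],
    [0,0,-11.4,0],
    [0,0,-11.4,0],
    [0,0,-11.4,0],
    [0,0,-11.4,0]
  ]
}}

```text
time: 20.42
ee_pos: [0.4642, -0.2722, 0.008]
tcp_rot: [-180.0, 0.1, 156.2]
wrist_force: [0.5, -0.1, -0.1]
opening: 0.0681
grasp_force: 0.0
```

Request:
{"name": "servo_tool", "arguments": {
  "moves": [
    [0,0,0,0],
    [0,0,0,0],
    [0,0,0,0],
    [0,0,0,0],
    [0,0,0,0],
    [0,0,0,0],
    [0,0,0,0],
    [0,0,0,0],
    [0,0,0,0],
    [0,0,0,0]
  ],
  "claw": 0.8,
  "force": 30
}}

```text
time: 21.25
ee_pos: [0.4635, -0.2721, 0.0071]
tcp_rot: [-180.0, 0.1, 156.2]
wrist_force: [-0.9, 1.7, 5.5]
opening: 0.0335
grasp_force: 29.5
```

Request:
{"name": "servo_tool", "arguments": {
  "moves": [
    [0,0,1,0],
    [0,0,4,0],
    [0,0,8,0],
    [0,0,12,0],
    [0,0,12,0],
    [0,0,12,0],
    [0,0,12,0]
  ]
}}

```text
time: 21.83
ee_pos: [0.4631, -0.2719, 0.1264]
tcp_rot: [-180.0, 0.0, 156.2]
wrist_force: [-0.5, 0.0, -1.1]
opening: 0.0335
grasp_force: 30.0
```

Move to the stand: from (0.4632,-0.272) to (0.5453,-0.118).

Request:
{"name": "servo_tool", "arguments": {
  "moves": [
    [1.8,3.4,0,0],
    [3.6,6.8,0,0],
    [5.4,10.2,0,0],
    [7.2,13.6,0,0],
    [8.2,15.4,0,0],
    [8.2,15.4,0,0],
    [8.2,15.4,0,0],
    [8.2,15.4,0,0],
    [8.2,15.4,0,0],
    [8.2,15.4,0,0]
  ]
}}

```text
time: 22.67
ee_pos: [0.5446, -0.1188, 0.126]
tcp_rot: [-180.0, -0.0, 156.1]
wrist_force: [0.0, 0.5, -1.0]
opening: 0.0332
grasp_force: 30.1
```

```bash
python3 w.py w8
python3 - <<'E'
from h import *
a=np.load("pics/w8.npy");o=dict(ee_pos=a[:3],tcp_rot=a[3:])
I=cv2.imread("pics/w8.png")
for r in(.018,.011):
  c=circ(0,0,.0071-.018,r);cv2.polylines(I,[c.round().astype(int)],True,(255,255,0),1)
t=np.linspace(0,6.28,60)
for z,r in((.008,.045),(.057,.0195),(.066,.003)):
  c=np.array([projw([.5453+r*np.cos(s),-.118+r*np.sin(s),z],o) for s in t]);cv2.polylines(I,[c.round().astype(int)],True,(255,0,255),1)
cv2.imwrite("pics/ov8.png",cv2.resize(I[120:420,120:520],(800,600)))
E
```

```text
22.6667 [-12.3   5.2  -1.3  83.5  -0.   11.6] [ 0.5446 -0.1188  0.126 ] [-1.7999e+02 -3.0000e-02  1.5609e+02] 0.03322518543330302 [ 0.   0.5 -1. ]
```

View pics/ov8.png

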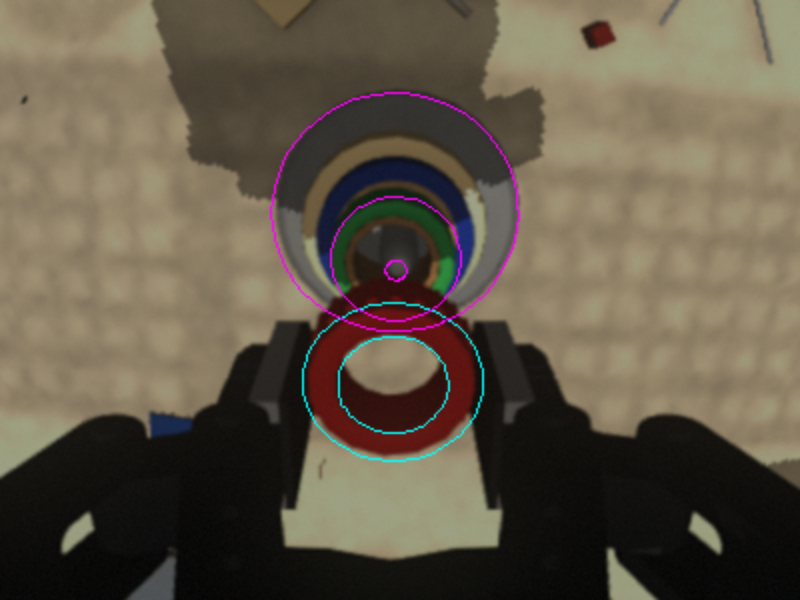

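The collar is held centred and the post tip shows through the green roll's hole where predicted. Lowering now.

Request:
{"name": "servo_tool", "arguments": {
  "moves": [
    [0,0.05,-2,0],
    [0,0.05,-4,0],
    [0,0.05,-5.2,0],
    [0,0.05,-5.7,0],
    [0,0.05,-5.9,0],
    [0,0.05,-5.9,0],
    [0,0.05,-5.9,0],
    [0,0.05,-5.9,0]
  ]
}}

```text
time: 23.38
ee_pos: [0.5457, -0.1175, 0.0683]
tcp_rot: [180.0, 0.1, 156.2]
wrist_force: [0.8, 0.1, -0.1]
opening: 0.0334
grasp_force: 30.1
```

Request:
{"name": "servo_tool", "arguments": {
  "moves": [
    [0,0,-0.1,0],
    [0,0,-0.2,0],
    [0,0,-0.3,0],
    [0,0,-0.3,0],
    [0,0,-0.3,0],
    [0,0,-0.3,0]
  ]
}}

```text
time: 23.88
ee_pos: [0.5453, -0.1174, 0.0646]
tcp_rot: [180.0, 0.0, 156.2]
wrist_force: [-0.2, 0.0, 3.2]
opening: 0.0333
grasp_force: 30.4
```

Contact at the expected height (0.0646 against 0.0641). Release and back off.

Request:
{"name": "servo_tool", "arguments": {
  "moves": [
    [0,0,0,0],
    [0,0,0,0],
    [0,0,0,0],
    [0,0,0,0],
    [0,0,0,0],
    [0,0,0,0],
    [0,0,1,0],
    [0,0,4,0],
    [0,0,7,0],
    [-2,3,7,0],
    [-4,6,7,0],
    [-6,9,7,0],
    [-6,9,7,0],
    [-6,9,7,0],
    [-6,9,7,0]
  ],
  "claw": 0.2
}}

```text
time: 25.13
ee_pos: [0.4856, -0.0274, 0.1351]
tcp_rot: [180.0, 0.1, 156.2]
wrist_force: [0.4, -0.8, 0.6]
opening: 0.0686
grasp_force: 0.0
```

```bash
python3 w.py w9
python3 - <<'E'
from h import *
a=np.load("pics/w9.npy");o=dict(ee_pos=a[:3],tcp_rot=a[3:])
S=camera("scene")[:,:,::-1];T=camera("top")[:,:,::-1];W=cv2.imread("pics/w9.png")
c=lambda I,u,v,h:cv2.resize(I[v-h:v+h,u-h:u+h],(400,400),interpolation=cv2.INTER_CUBIC)
u,v=projw([.545,-.118,.05],o).astype(int);print(u,v)
W=cv2.copyMakeBorder(W,100,100,100,100,cv2.BORDER_CONSTANT)
cv2.imwrite("pics/fin.png",np.hstack([c(S,391,295,35),c(W,u+100,v+100,90)]))
E
```

```text
25.1333 [ -3.2  -4.7 -10.2  84.4  -0.   20.6] [ 0.4856 -0.0274  0.1351] [1.7998e+02 8.0000e-02 1.5621e+02] 0.06855373740208134 [ 0.4 -0.8  0.6]
236 356
```

View pics/fin.png

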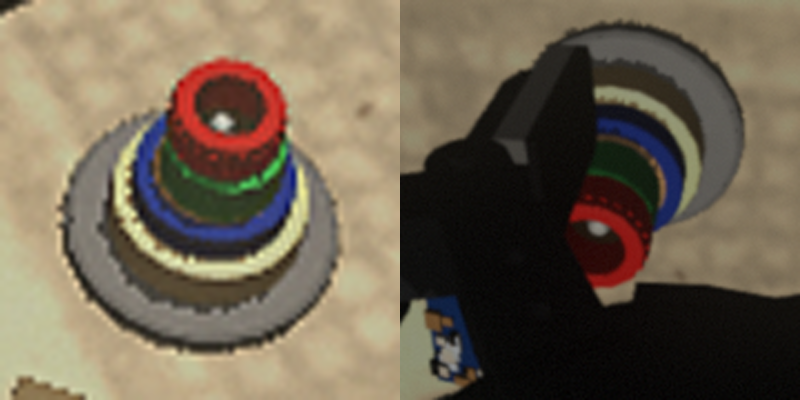

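The picture shows the stack flat and in order (cream, blue, green, red), with the post tip inside the collar and the gripper clear.

```bash
python3 -c "
from workcell import *
print(job_done())"
```

```text
the job is handed in; nothing more can be done
None
```

The cream, blue and green rolls and the red collar are stacked flat on the post in the order asked; the gripper is open and clear, the bystanders were not touched, and the job was handed in at about 25 s.

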